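# Hold the jigger's profile arm down on its depth stop

### The job

The profile arm of the bench jigger is parked up and locked. Pull its black parking plunger all the way out, then take the arm by its handle and bring it down smoothly against the return spring until it rests on the head of the depth-stop screw. Finish holding it there, pressed firmly but not forced against the stop, so that the gap between blade and plaster mould can be gauged; do not let go, and leave the other things on the bench where they are.

Things in the scene. Friction and masses are not known exactly. Their poses are not given: they have to be found in the camera images.
- jigger: bench jigger for shaping plates, fixed: grey base plate 260 x 520 x 12 mm, wheel with white plaster mould (206 mm across, top 112 mm up). Origin on the bench below the wheel's axis; z up, y points from wheel to the column carrying the arm, x along the pivot axis. Knob and handle are on its -x side (robot's side). Arm swings in its plane x = 0. Column and brackets are 60 mm wide in x, 217 mm high.
- plunger (a joint): travel of the parking plunger, m: 0 = fully in (at the start 0 to 0.004; its pin lies under the arm and blocks it), 0.030 = all the way out, at its end stop; the pin is clear of the arm above 0.023. It moves along -x of jigger, takes about 5 N to slide and stays where it is left.
- plunger_knob (a point): middle of the plunger's round black knob, 28 mm diameter, 26 mm long, axis level along x of jigger, 186 mm above the bench; 71 mm from the arm's plane when pushed in, its inner end 4 mm from the plunger barrel (20 mm thick). Free from above. Moves with the plunger.
- swing (a joint): angle of the arm, rad: 0 = parked, with the bar 0.45 rad above level; grows as the handle comes down; 0.45 = level. It meets the stop screw between about 0.42 and 0.48, depending on the screw's height. The return spring pushes it up: about 3 N at the handle when parked, about 9 N at the stop.
- swing_pivot (a point): the arm's pivot axis, in the arm's plane, 155 mm above the bench; the axis is along x of jigger. The arm swings about it; fixed to the jigger.
- profile_arm: the arm: aluminium flat bar 16 mm thick (x) and 30 mm deep, running from its pivot over the wheel, with the steel profile blade below it. Origin on the pivot axis; the bar runs along its own -y, its x is the pivot axis.
- handle_grip (a point): middle of the arm's black round handle grip, 24 mm diameter, 94 mm long, axis along x of jigger; 67 mm to the -x side of the arm's plane, 375 mm from the pivot axis; 318 mm above the bench when parked, about 155 mm when the arm is level. Free from above and below; the grip may turn in the fingers as the arm swings.
- stop_screw: depth-stop screw, upright under the arm between wheel and handle, 327 mm from the pivot, fixed. Origin at the top of its round 22 mm head, where the underside of the bar (15 mm below the bar's middle) lands; set 133 to 147 mm above the bench. Press the arm on it with some 3 to 20 N beyond the spring.
- slip_tub: black open plastic tub, 110 mm across, 100 mm high, origin under its centre; stands beside the jigger near the handle; not to be moved
- wrench: steel open-ended wrench for the lock nut, 160 mm long, lying on the base plate below the handle; not to be moved
- rib: flat wooden throwing rib 45 x 85 x 7 mm lying on the base plate beside the column, on the side away from the robot; not to be moved
- jar_tall: small capped glaze jar, 48 mm across, 75 mm high, origin under its centre; not to be moved
- jar_squat: low capped glaze jar, 64 mm across, 55 mm high, origin under its centre; not to be moved
- brush: decorating brush, 200 mm long, lying on the bench; not to be moved
- gel_pad: whitish round silicone pad, 90 mm across, 28 mm thick, lying on the bench; not to be moved

How it is judged:
By the outcome, as a careful person would: the job done as asked, in the order asked, and still so for the second after the job is handed in, while the arm keeps its last pose, push and grip.
It also fails if it takes over 48 s, if anything falls off the work surface, if the arm or the gripper's body presses on something with over 40 N, if the wrist force passes 120 N, or if a joint passes its speed limit or range.

### The arm

A 6-joint arm with a two-finger parallel gripper is mounted at the origin on the work surface. World frame = base frame: x ahead of the robot, y to its left, z up, the work surface at z = 0. Lengths are in m, angles in rad, forces in N, time in s.
With the tool pointing down it reaches from about 0.3 to 0.75 m from the base axis. Payload 8.5 kg.
Tool frame: the origin (TCP) lies at the very end of the fingers, on their centre line; the grasp point (between the pads) lies ctrl.tcp_to_grasp behind it (ctrl.tcp_to_grasp is the distance from the TCP to the grasp point, in m); z points along the fingers, y is the line along which they close (so a half turn about z gives the same grasp; the last joint's range is limited). The gripper opens to 88 mm and grips with 3 to 60 N. Pads are 18 mm wide; open, the fingers measure 123 mm over their backs; the gripper's body (75 mm by 187 mm) begins 45 mm behind the grasp point.
Start: joints at [-1.369, 0.381, 1.297, -0, 1.464, -0.215], TCP at [0.223, -0.503, 0.239] pointing down, gripper open.
Joint ranges: [-3.11, 3.11], [-0.89, 2.33], [0.22, 2.48], [-1.42, 4.56], [0.17, 2.85], [-2.88, 2.88]. Speed limits (rad/s): [2.39, 2.39, 3.14, 3.14, 3.14, 3.14].

### API

Orientations are given as [roll, pitch, yaw] about the fixed x, y, z axes, in that order (R = Rz(yaw) Ry(pitch) Rx(roll)).
In Python, from rig import ctrl, cams gives the robot as it stands.
- The arm moves only by the shell command python3 -m creep 'ROWS' [FORCE]. ROWS is JSON, a list that holds one entry, the list of rows, each a list of 5 numbers: the opening, from 0 (shut) to 1 (fully open), then the shift along the tool's x, y, z each as a share of 0.75 m, from -1 to 1, then the turn about the tool's z as a share of pi/2 rad, from -1 to 1. In form: [[[gripper, x, y, z, yaw], ...]]. A call has 1 to 8 rows; each row is the pose to reach, as a shift and turn from the pose commanded when the call began, along the tool's axes at that moment; what a row does not reach only later rows make up. A row lasts 1/10 s, in which the tool goes at most 50 mm and 8.59 degrees, less where a joint would pass 70% of its speed; a pose out of reach is approached as far as the arm can. A call with a number of a shift or a turn outside -1 to 1 is refused whole. A call with a gripper value outside its range is refused whole. The fingers move at their own pace and stop on an object; FORCE is the grip in N (left out, the last holds). Time passes only in rows, so rows that repeat a pose let the fingers close. It gives the time, the measured TCP pose, the force, the opening and the grip force at its end, in the units of the state.
- ctrl.get_obs(): the state, without advancing time (a new reading comes with each control period).
- cams.get_image(name): name is "scene" or "top"; returns (picture, depth): 480x640x3 uint8, red, green, blue; 480x640 float32, m along the optical axis (not along the pixel's ray), 0 where there is no reading.
- cams.calibration(name): a dict with "intrinsics" (3x3 intrinsics, pixels), "k1" (the pictures are not rectified: a ray, as slopes to the right and down, at radius r is drawn at 1 + k1 r^2 times it, then the intrinsics apply), "eye" and "attitude" of the camera in the world. Camera axes: x right, y up, looking along -z (the intrinsics and any distortion apply to the point x, -y, -z); pixel columns grow to the right and rows downward; lengths in m; the calibration is good to about 2 mm. A picture is of the moment at which its call begins. calibration takes no time and is no camera call.
- ctrl.finish_job(): hands the job in; it is judged then, once.
The state is a dict: "clock": time; "joint_pos": joint angles; "joint_vel": joint speeds; "tau": joint torques, N m; "eef_pos": TCP position; "ee_rot": TCP orientation; "contact_force": force on the tool from outside, world axes, zero at the start; "ft_torque": the same for the moment, N m; "gripper_width": opening from 0.0 (shut) to 1.0 (fully open); "grasp_force": force on a finger pad.
Only numpy, scipy, OpenCV 4.12 (cv2) and the standard library are available. Lean on these libraries where they do the work, as an engineer would, in place of code of your own. Each camera call takes 0.05 s, during which the arm holds its last target. There are 200 camera calls.

## Working session

There is one attempt and no reset: what is moved stays moved. The work goes in short steps, Python scripts to look and compute and a shell command to move; the robot and the scene stay as the last step left them, time stands still between calls to the robot, and variables do not carry over. Pictures are saved under pics/ and viewed, at most 10 in all, crops included, and the job is handed in when it is done.

```bash
ls; mkdir -p pics; python3 - <<'E'
from rig import ctrl,cams
import cv2,numpy as np
for n in("scene","top"):
    im,d=cams.get_image(n); cv2.imwrite(f"pics/{n}0.png",im[:,:,::-1]); np.savez(f"pics/{n}0.npz",im=im,d=d)
    print(n,cams.calibration(n))
o=ctrl.get_obs(); print(o,ctrl.tcp_to_grasp)
E
```

```text
pics
scene {'intrinsics': array([[473.45880875,   0.        , 314.14067729],
       [  0.        , 473.45880875, 227.89410945],
       [  0.        ,   0.        ,   1.        ]]), 'k1': -0.05387178057394714, 'eye': array([1.15066741, 0.05459624, 1.21722115]), 'attitude': array([ 0.53417009, -0.01518901,  1.76567226])}
top {'intrinsics': array([[509.26987384,   0.        , 317.98520443],
       [  0.        , 509.26987384, 248.2372905 ],
       [  0.        ,   0.        ,   1.        ]]), 'k1': 0.04203218816279125, 'eye': array([ 0.24954844, -0.05344303,  1.81393462]), 'attitude': array([ 0.1751934 ,  0.00702499, -1.56378346])}
{'clock': 0.1, 'joint_pos': array([-1.36926245e+00,  3.81144881e-01,  1.29813314e+00,  1.21285610e-05,
        1.46357578e+00, -2.15329932e-01]), 'joint_vel': array([ 6.81904988e-04, -1.13087011e-03, -2.05020755e-03,  4.44272599e-04,
       -4.95387050e-04,  5.53179756e-05]), 'tau': array([ 4.14961352e-03, -4.38653755e+01, -2.24912488e+01,  7.15048146e-02,
        3.41559586e-02, -7.07649951e-05]), 'eef_pos': array([ 0.22263004, -0.50267243,  0.23820825]), 'ee_rot': array([-3.14036321e+00, -2.81248298e-04,  4.16862330e-01]), 'contact_force': array([ 0.07941664,  0.31939429, -0.18317916]), 'ft_torque': array([-0.01195818,  0.04387505, -0.00433684]), 'grasp_force': 0.0, 'gripper_width': 1.0028045455876347} 0.0187
```

View pics/scene0.png

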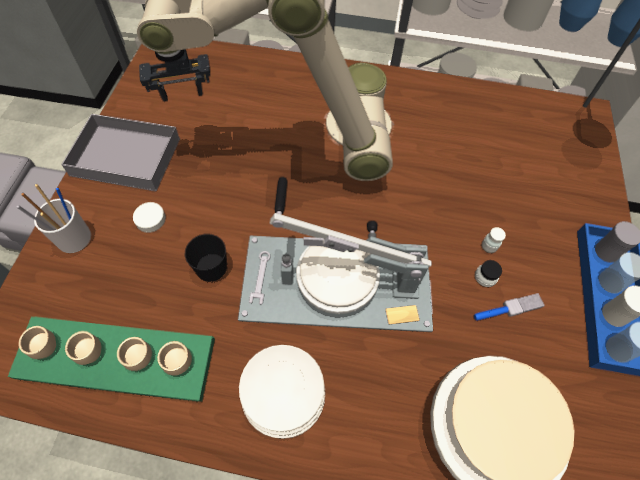

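View pics/top0.png

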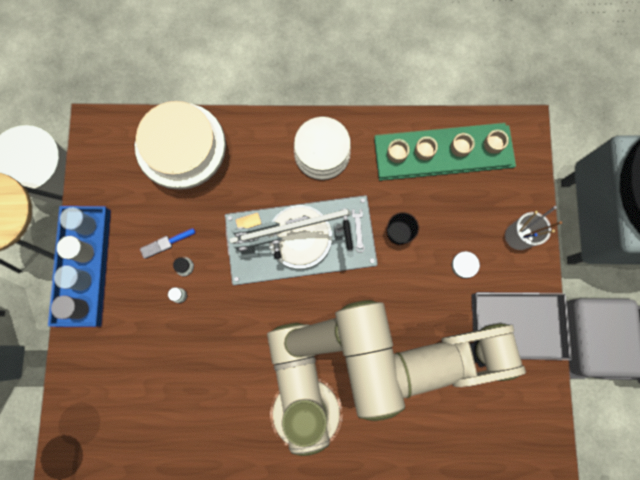

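The scene view shows the handle grip near (281,195), the knob at (372,227), the wheel at (338,275) and the tub at (207,258). In the top view the grip is at (347,235), the knob is near (277,253), and the plate spans (226,213) to (376,265). I'll measure these next.

```bash
cat > h.py <<'E'
import numpy as np,cv2
from scipy.spatial.transform import Rotation as R
from rig import ctrl,cams
def ray(n,u,v):
    c=cams.calibration(n);K=c["intrinsics"]
    D=np.array([c["k1"],0,0,0,0.])
    p=cv2.undistortPoints(np.array([[[u,v]]],float),K,D)[0,0]
    return c["eye"],R.from_euler("xyz",c["attitude"]).apply([p[0],-p[1],-1.])
def plane(n,u,v,z):
    e,d=ray(n,u,v);return e+d*(z-e[2])/d[2]
def tri(a,b):
    (e,d),(f,g)=ray("scene",*a),ray("top",*b)
    s=np.linalg.lstsq(np.c_[d,-g],f-e,rcond=None)[0]
    p,q=e+s[0]*d,f+s[1]*g
    return (p+q)/2,np.linalg.norm(p-q)
def cloud(n,im,d,mask):
    v,u=np.nonzero(mask&(d>0));c=cams.calibration(n)
    P=cv2.undistortPoints(np.c_[u,v].astype(float)[:,None],c["intrinsics"],np.array([c["k1"],0,0,0,0.]))[:,0]
    z=d[v,u][:,None]
    return c["eye"]+R.from_euler("xyz",c["attitude"]).apply(np.c_[P[:,0],-P[:,1],-np.ones(len(u))]*z)
E
python3 - <<'E'
from h import *
np.set_printoptions(precision=4,suppress=True)
for n,boxes in(("scene",dict(grip=(262,170,300,218),knob=(362,215,382,240))),("top",dict(grip=(336,212,360,255),knob=(262,240,292,264)))):
    z=np.load(f"pics/{n}0.npz");im,d=z["im"],z["d"]
    for k,(a,b,c,e) in boxes.items():
        m=np.zeros(d.shape,bool);m[b:e,a:c]=im[b:e,a:c].max(2)<60
        nn,l,s,ce=cv2.connectedComponentsWithStats(m.astype(np.uint8))
        i=1+s[1:,4].argmax();m=l==i
        P=cloud(n,im,d,m);print(n,k,s[i],ce[i],cv2.minAreaRect(np.argwhere(m)[:,::-1].astype(np.float32)),"med",np.median(P,0),"p5",np.percentile(P,5,axis=0),"p95",np.percentile(P,95,axis=0))
    # plate points by depth
    if n=="top":
        P=cloud(n,im,d,np.ones(d.shape,bool))
# plate corners
for n in("scene","top"):
    z=np.load(f"pics/{n}0.npz");im=z["im"];
    P=None
    crop=(220,190,160,100) if n=="top" else (230,225,215,115)
    x,y,w,h=crop
    c=cv2.resize(im[y:y+h,x:x+w],None,fx=3.7,fy=3.7,interpolation=cv2.INTER_CUBIC)
    cv2.imwrite(f"pics/crop_{n}.png",c[:,:,::-1])
for q in[(226,213),(366,197),(376,265),(233,284)]:print("top",q,plane("top",*q,.012))
for q in[(253,237),(430,245),(433,327),(241,318)]:print("scene",q,plane("scene",*q,.012))
E
```

```text
scene grip [275 177  12  37 326] [280.6902 194.546 ] ((280.7303466796875, 194.7918243408203), (9.697823524475098, 35.870262145996094), 6.709837436676025) med [ 0.5607 -0.1256  0.3285] p5 [ 0.5188 -0.1378  0.3231] p95 [ 0.5996 -0.1139  0.3317]
scene knob [367 221  10  11  92] [371.5435 225.6957] ((371.5, 226.0), (10.0, 9.0), 90.0) med [0.5203 0.0928 0.197 ] p5 [0.5085 0.0829 0.1877] p95 [0.5284 0.1043 0.2014]
top grip [343 221   9  28 156] [347.2179 234.1731] ((347.010009765625, 234.56997680664062), (27.71858787536621, 6.081118583679199), 81.8698959350586) med [ 0.5563 -0.1273  0.3285] p5 [ 0.5172 -0.1372  0.323 ] p95 [ 0.5926 -0.1183  0.334 ]
top knob [274 252   7   7  33] [276.9697 254.7273] ((277.10003662109375, 254.7000274658203), (5.81377649307251, 5.813776969909668), 63.43495178222656) med [0.5126 0.0914 0.1983] p5 [0.5059 0.085  0.1931] p95 [0.5221 0.0994 0.2041]
top (226, 213) [0.6966 0.2969 0.012 ]
top (366, 197) [ 0.7595 -0.2126  0.012 ]
top (376, 265) [ 0.5089 -0.2459  0.012 ]
top (233, 284) [0.4378 0.2621 0.012 ]
scene (253, 237) [ 0.5141 -0.2344  0.012 ]
scene (430, 245) [0.4361 0.2768 0.012 ]
scene (433, 327) [0.6838 0.3029 0.012 ]
scene (241, 318) [ 0.7602 -0.2021  0.012 ]
```

```bash
python3 - <<'E'
import cv2,numpy as np
a=cv2.imread("pics/top0.png")[185:295,215:385];b=cv2.imread("pics/scene0.png")[165:335,235:445]
a=cv2.resize(a,(680,440),interpolation=2);cv2.imwrite("pics/ctop.png",a)
b=cv2.resize(b,None,fx=3.5,fy=3.5,interpolation=2);cv2.imwrite("pics/cscene.png",b)
E
```

```text
(no output)
```

View pics/cscene.png

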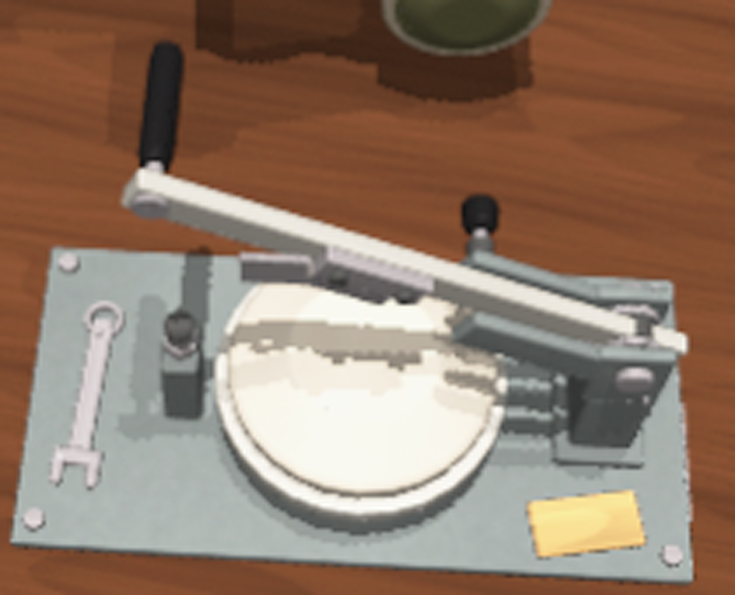

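View pics/ctop.png

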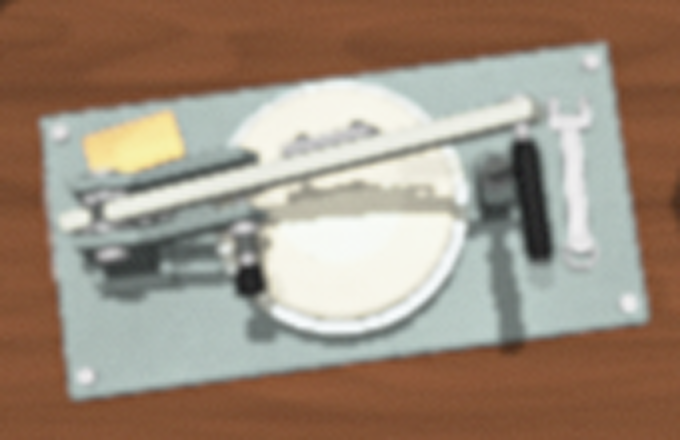

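The crops show the knob near (480,213) in the scene crop, just clear of the barrel, and the grip from (165,45) to (155,170). The grey plate is fully visible. Next I fit the plate's yaw and the grip and knob axes.

```bash
python3 - <<'E'
from h import *
np.set_printoptions(precision=4,suppress=True)
for n in("scene","top"):
    z=np.load(f"pics/{n}0.npz");im,d=z["im"],z["d"]
    P=cloud(n,im,d,d>0);C=im[d>0].astype(int)
    m=(P[:,0]>.38)&(P[:,0]<.82)&(abs(P[:,1]-.03)<.33)&(P[:,2]>-.005)&(P[:,2]<.03)&(C[:,0]-C[:,2]<25)&(C.max(1)>90)
    (c,s,a)=cv2.minAreaRect(P[m][:,:2].astype(np.float32));print(n,"plate",c,s,a,np.median(P[m][:,2]))
    # arm bar top: high points not black
    m=(P[:,2]>.2)&(P[:,2]<.36)&(P[:,0]>.45)&(P[:,0]<.75)&(abs(P[:,1])<.3)
    dark=C.max(1)<60
    b=P[m&~dark];v=np.linalg.svd(b-b.mean(0),full_matrices=False)[2][0];print(" bar",len(b),b.mean(0),v, "yaw",np.arctan(-v[0]/v[1]))
    g=P[m&dark&(P[:,2]>.28)];w,v=np.linalg.eigh(np.cov(g.T));v=v[:,2];print(" grip",g.mean(0),"yaw",np.arctan(v[1]/v[0]),"ext",np.percentile(g@v*np.sign(v[0]),[1,99]))
print("tri grip",tri((280.7,194.8),(347.0,234.6)));print("tri knob",tri((371.5,226),(277,254.7)))
# grip centre via ray at z=.325; knob at .192
print(plane("scene",280.7,194.8,.322),plane("top",347,234.6,.322),plane("scene",371.5,226,.19),plane("top",277,254.7,.19))
E
```

```text
scene plate (0.5814770460128784, 0.026669442653656006) (0.30473360419273376, 0.521302342414856) 7.636195182800293 0.012530594173109422
 bar 2050 [0.6092 0.0095 0.2619] [ 0.1065 -0.9005  0.4217] yaw 0.11774578308437954
 grip [ 0.5603 -0.1257  0.328 ] yaw 0.1439749881705032 ext [0.4844 0.5736]
top plate (0.6027300953865051, 0.02764478325843811) (0.2680969834327698, 0.5248550176620483) 7.8909912109375 0.011895339897017188
 bar 982 [0.5962 0.0066 0.2669] [-0.0317  0.902  -0.4305] yaw 0.03510393416270523
 grip [ 0.5557 -0.1278  0.3283] yaw 0.1531621012453225 ext [0.4814 0.5642]
tri grip (array([ 0.5559, -0.1274,  0.3195]), np.float64(0.00044120422064102146))
tri knob (array([0.5153, 0.0931, 0.1878]), np.float64(0.0011210613504951039))
[ 0.5576 -0.1267  0.322 ] [ 0.5554 -0.1275  0.322 ] [0.5165 0.0935 0.19  ] [0.5149 0.0923 0.19  ]
```

```bash
python3 -m creep '[[[0.7,0,0,-0.07,0.05],[0.7,0,0,-0.14,0.1],[0.7,0,0,-0.216,0.178],[0.7,0,0,-0.216,0.178],[0.7,0.05,-0.04,-0.216,0.178],[0.7,0.1,-0.08,-0.216,0.178],[0.7,0.15,-0.125,-0.216,0.178],[0.7,0.2,-0.167,-0.216,0.178]]]' 40
```

```text
clock: 0.9
eef_pos: [0.3094, -0.3257, 0.4004]
ee_rot: [-3.141, 0.0, 0.137]
contact_force: [1.7, 0.6, 0.6]
gripper_width: 0.696
grasp_force: 0.0
```

```bash
python3 -m creep '[[[0.7,0.035,-0.052,0,0],[0.7,0.07,-0.104,0,0],[0.7,0.105,-0.156,0,0],[0.7,0.14,-0.208,0,0],[0.7,0.175,-0.26,0,0],[0.7,0.21,-0.311,0,0],[0.7,0.245,-0.363,0,0],[0.7,0.26,-0.385,0,0]]]'
python3 -m creep '[[[0.7,0.03,-0.045,0,0],[0.7,0.06,-0.09,0,0],[0.7,0.088,-0.131,0,0],[0.7,0.088,-0.131,0.05,0],[0.7,0.088,-0.131,0.1,0],[0.7,0.088,-0.131,0.13,0],[0.7,0.088,-0.131,0.13,0],[0.7,0.088,-0.131,0.13,0]]]'
python3 - <<'E'
from h import *
im,d=cams.get_image("scene");c=im[150:320,270:460];cv2.imwrite("pics/s1.png",cv2.resize(c,None,fx=3.5,fy=3.5,interpolation=2)[:,:,::-1])
E
```

```text
clock: 1.7
eef_pos: [0.4635, -0.0118, 0.4004]
ee_rot: [-3.141, 0.0, 0.14]
contact_force: [0.2, -0.8, -0.1]
gripper_width: 0.7
grasp_force: 0.0
clock: 2.5
eef_pos: [0.515, 0.0913, 0.304]
ee_rot: [3.141, -0.0, 0.137]
contact_force: [-0.4, 0.1, 1.0]
gripper_width: 0.702
grasp_force: 0.0
```

View pics/s1.png

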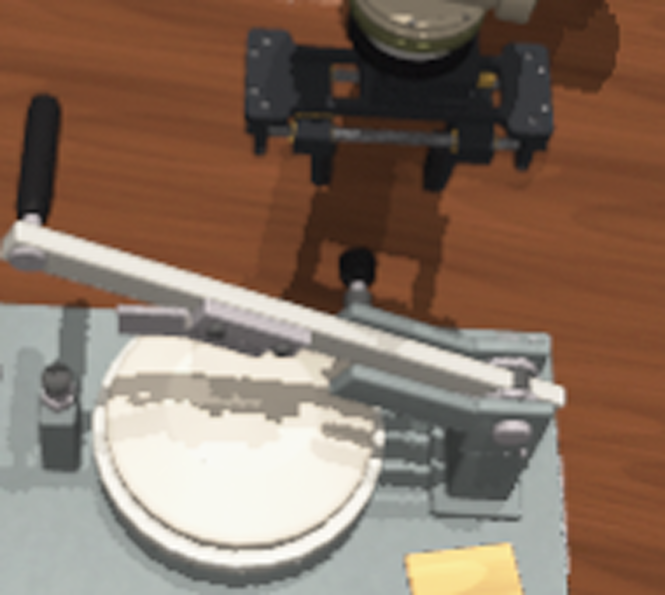

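The fingertips at about (320,182) and (437,187) straddle the knob at (357,267) once the height difference is allowed for. I'll descend now.

```bash
python3 -m creep '[[[0.7,0,0,0.04,0],[0.7,0,-0.002,0.08,0],[0.7,0,-0.002,0.11,0],[0.7,0,-0.002,0.135,0],[0.7,0,-0.002,0.155,0],[0.7,0,-0.002,0.17,0],[0.7,0,-0.002,0.181,0],[0.7,0,-0.002,0.181,0]]]'
python3 -m creep '[[[0.3,0,0,0,0],[0.25,0,0,0,0],[0.2,0,0,0,0],[0.1,0,0,0,0],[0.1,0,0,0,0],[0.1,0,0,0,0]]]' 40
```

```text
clock: 3.35
eef_pos: [0.5146, 0.0928, 0.1673]
ee_rot: [-3.142, 0.0, 0.137]
contact_force: [-0.5, -0.2, 0.8]
gripper_width: 0.703
grasp_force: 0.0
clock: 3.95
eef_pos: [0.5146, 0.0927, 0.1677]
ee_rot: [3.141, -0.0, 0.137]
contact_force: [-0.4, -2.0, 0.5]
gripper_width: 0.304
grasp_force: 39.7
```

```bash
python3 -m creep '[[[0.1,-0.004,0,0,0],[0.1,-0.008,0,0,0],[0.1,-0.012,0,0,0],[0.1,-0.016,0,0,0],[0.1,-0.02,0,0,0],[0.1,-0.024,0,0,0],[0.1,-0.028,0,0,0],[0.1,-0.032,0,0,0]]]'
python3 -m creep '[[[0.1,-0.001,0,0,0],[0.1,-0.002,0,0,0],[0.1,-0.003,0,0,0],[0.1,-0.003,0,0,0]]]'
```

```text
clock: 4.75
eef_pos: [0.4916, 0.0894, 0.1677]
ee_rot: [3.141, -0.003, 0.137]
contact_force: [5.3, -1.3, -1.1]
gripper_width: 0.302
grasp_force: 39.8
clock: 5.15
eef_pos: [0.4893, 0.0891, 0.1677]
ee_rot: [3.141, -0.002, 0.137]
contact_force: [4.1, -1.8, -1.6]
gripper_width: 0.301
grasp_force: 39.8
```

```bash
python3 -m creep '[[[0.1,-0.0015,0,0,0],[0.1,-0.003,0,0,0],[0.1,-0.003,0,0,0]]]'
python3 -m creep '[[[0.1,-0.0015,0,0,0],[0.1,-0.003,0,0,0],[0.1,-0.003,0,0,0]]]'
```

```text
clock: 5.45
eef_pos: [0.4887, 0.089, 0.1678]
ee_rot: [3.141, -0.007, 0.137]
contact_force: [11.9, 1.0, -5.8]
gripper_width: 0.302
grasp_force: 40.1
clock: 5.75
eef_pos: [0.4886, 0.0889, 0.1679]
ee_rot: [3.141, -0.012, 0.136]
contact_force: [23.6, 3.6, -11.7]
gripper_width: 0.302
grasp_force: 40.4
```

```bash
python3 -m creep '[[[0.1,0.003,0,0,0],[0.1,0.005,0,0,0],[0.3,0.005,0,0,0],[0.5,0.005,0,0,0],[0.7,0.005,0,0,0],[0.7,0.005,0,0,0],[0.7,0.005,0,0,0]]]'
python3 -m creep '[[[0.7,0,0,-0.03,0],[0.7,0,0,-0.08,0],[0.7,0,0,-0.14,0],[0.7,0,0,-0.2,0],[0.7,0,0,-0.26,0],[0.7,0,0,-0.28,0],[0.7,0,0,-0.28,0]]]'
python3 - <<'E'
from h import *
im,d=cams.get_image("scene");c=im[150:320,270:460];cv2.imwrite("pics/s2.png",cv2.resize(c,None,fx=3.5,fy=3.5,interpolation=2)[:,:,::-1])
E
```

```text
clock: 6.45
eef_pos: [0.4874, 0.0893, 0.1674]
ee_rot: [-3.141, 0.001, 0.137]
contact_force: [-0.0, -0.4, 1.6]
gripper_width: 0.638
grasp_force: 0.0
clock: 7.15
eef_pos: [0.488, 0.0893, 0.3795]
ee_rot: [3.141, -0.004, 0.137]
contact_force: [-0.3, 0.1, -0.3]
gripper_width: 0.697
grasp_force: 0.0
```

View pics/s2.png

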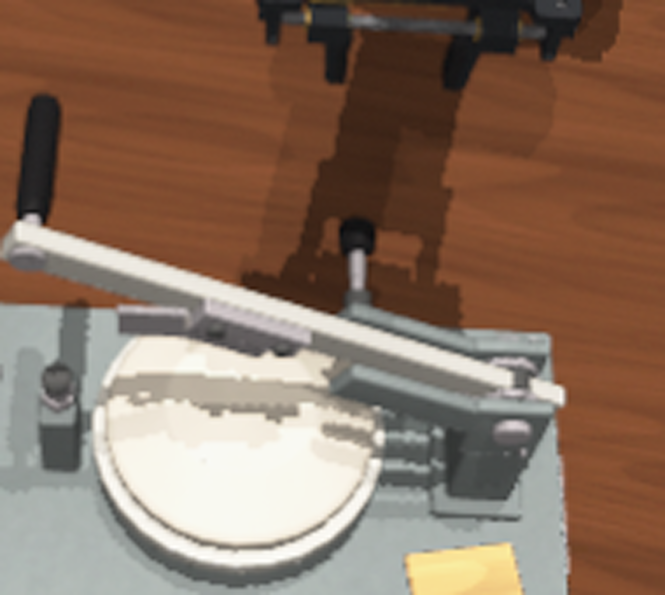

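The knob now stands out at (357,237) with its rod showing. I'll move to the handle.

```bash
python3 -m creep '[[[0.7,0.01,0.05,0,0],[0.7,0.02,0.11,0,0],[0.7,0.03,0.17,0,0],[0.7,0.04,0.23,0,0],[0.7,0.05,0.28,0,0],[0.7,0.05,0.298,0,0],[0.7,0.05,0.298,0,0]]]'
python3 -m creep '[[[0.7,0,0,0.03,0],[0.7,0,0,0.055,0],[0.7,0,0,0.08,0],[0.7,0,0,0.095,0],[0.7,0,0,0.106,0],[0.7,0,0,0.106,0]]]'
python3 -m creep '[[[0.3,0,0,0,0],[0.2,0,0,0,0],[0.1,0,0,0,0],[0.1,0,0,0,0],[0.1,0,0,0,0],[0.1,0,0,0,0]]]' 40
```

```text
clock: 7.9
eef_pos: [0.5554, -0.1282, 0.3754]
ee_rot: [-3.139, 0.003, 0.135]
contact_force: [-0.1, -0.3, 0.0]
gripper_width: 0.698
grasp_force: 0.0
clock: 8.5
eef_pos: [0.5552, -0.1263, 0.2974]
ee_rot: [-3.141, 0.001, 0.138]
contact_force: [0.4, -0.2, 0.6]
gripper_width: 0.7
grasp_force: 0.0
clock: 9.1
eef_pos: [0.5558, -0.1286, 0.2984]
ee_rot: [3.138, -0.001, 0.136]
contact_force: [0.3, -8.1, 0.7]
gripper_width: 0.25
grasp_force: 39.4
```

```bash
python3 -m creep '[[[0.1,0,0.005,0.0056,0],[0.1,0,0.008,0.0113,0],[0.1,0,0.013,0.0228,0],[0.1,0,0.0175,0.0343,0],[0.1,0,0.0215,0.046,0],[0.1,0,0.0258,0.0578,0],[0.1,0,0.03,0.0697,0],[0.1,0,0.0335,0.0817,0]]]'
```

```text
clock: 9.9
eef_pos: [0.5589, -0.1516, 0.2358]
ee_rot: [-3.14, -0.0, 0.138]
contact_force: [-0.7, 5.4, 6.0]
gripper_width: 0.249
grasp_force: 39.0
```

```bash
python3 -m creep '[[[0.1,0,0.0023,0.0121,0],[0.1,0,0.0047,0.0242,0],[0.1,0,0.007,0.0364,0],[0.1,0,0.0092,0.0487,0],[0.1,0,0.0112,0.0611,0],[0.1,0,0.0129,0.0734,0],[0.1,0,0.0143,0.0859,0],[0.1,0,0.015,0.0933,0]]]'
```

```text
clock: 10.7
eef_pos: [0.5608, -0.1641, 0.1664]
ee_rot: [3.14, -0.001, 0.137]
contact_force: [0.7, 0.6, 8.8]
gripper_width: 0.24
grasp_force: 38.7
```

```bash
python3 -m creep '[[[0.1,0,0.0005,0.006,0],[0.1,0,0.001,0.012,0],[0.1,0,0.0013,0.017,0],[0.1,0,0.0015,0.021,0],[0.1,0,0.0015,0.024,0],[0.1,0,0.0015,0.026,0]]]'
```

```text
clock: 11.3
eef_pos: [0.561, -0.1654, 0.1475]
ee_rot: [3.139, -0.001, 0.137]
contact_force: [-1.0, -1.5, 9.7]
gripper_width: 0.237
grasp_force: 38.7
```

```bash
python3 -m creep '[[[0.1,0,0,0.002,0],[0.1,0,0,0.004,0],[0.1,0,0,0.006,0],[0.1,0,0,0.006,0]]]'
python3 -m creep '[[[0.1,0,0,0.002,0],[0.1,0,0,0.004,0],[0.1,0,0,0.004,0]]]'
```

```text
clock: 11.7
eef_pos: [0.561, -0.1656, 0.1431]
ee_rot: [3.139, -0.001, 0.137]
contact_force: [-1.0, -1.9, 11.0]
gripper_width: 0.238
grasp_force: 38.7
clock: 12.0
eef_pos: [0.561, -0.1657, 0.1401]
ee_rot: [3.138, -0.002, 0.137]
contact_force: [-1.3, -1.4, 9.1]
gripper_width: 0.235
grasp_force: 38.7
```

```bash
python3 -m creep '[[[0.1,0,0,0.002,0],[0.1,0,0,0.004,0],[0.1,0,0,0.004,0]]]'
python3 -m creep '[[[0.1,0,0,0.002,0],[0.1,0,0,0.003,0],[0.1,0,0,0.003,0]]]'
```

```text
clock: 12.3
eef_pos: [0.561, -0.1658, 0.1372]
ee_rot: [3.138, -0.002, 0.137]
contact_force: [-1.1, -1.9, 10.2]
gripper_width: 0.236
grasp_force: 38.7
clock: 12.6
eef_pos: [0.5611, -0.1658, 0.135]
ee_rot: [3.138, -0.002, 0.137]
contact_force: [-0.8, -3.2, 9.8]
gripper_width: 0.236
grasp_force: 38.7
```

```bash
python3 -m creep '[[[0.1,0,0,0.0015,0],[0.1,0,0,0.003,0],[0.1,0,0,0.003,0]]]'
python3 -m creep '[[[0.1,0,0,0.0015,0],[0.1,0,0,0.003,0],[0.1,0,0,0.003,0]]]'
```

```text
clock: 12.9
eef_pos: [0.5611, -0.1658, 0.1327]
ee_rot: [3.138, -0.002, 0.137]
contact_force: [-1.0, -2.9, 10.3]
gripper_width: 0.236
grasp_force: 38.7
clock: 13.2
eef_pos: [0.5611, -0.1658, 0.1305]
ee_rot: [3.138, -0.002, 0.137]
contact_force: [-1.5, -2.8, 10.6]
gripper_width: 0.237
grasp_force: 38.6
```

```bash
python3 -m creep '[[[0.1,0,0,0.0015,0],[0.1,0,0,0.003,0],[0.1,0,0,0.003,0]]]'
python3 -m creep '[[[0.1,0,0,0.0015,0],[0.1,0,0,0.003,0],[0.1,0,0,0.003,0]]]'
```

```text
clock: 13.5
eef_pos: [0.5611, -0.1658, 0.1282]
ee_rot: [3.138, -0.002, 0.137]
contact_force: [-1.4, -3.1, 9.5]
gripper_width: 0.24
grasp_force: 38.8
clock: 13.8
eef_pos: [0.5612, -0.1658, 0.1275]
ee_rot: [3.137, -0.003, 0.137]
contact_force: [-5.0, -1.2, 20.2]
gripper_width: 0.235
grasp_force: 38.0
```

Stop contact: the motion has halted and the upward force went from 10 N to 20 N. I'll hold and check.

```bash
python3 -m creep '[[[0.1,0,0,0,0],[0.1,0,0,0,0],[0.1,0,0,0,0],[0.1,0,0,0,0],[0.1,0,0,0,0]]]'
python3 - <<'E'
from h import *
a,d=cams.get_image("scene");cv2.imwrite("pics/s3.png",cv2.resize(a[150:335,180:460],None,fx=2.8,fy=2.8,interpolation=2)[:,:,::-1])
P=cloud("scene",a,d,d>0)
E
```

```text
clock: 14.3
eef_pos: [0.5612, -0.1659, 0.1275]
ee_rot: [3.137, -0.003, 0.137]
contact_force: [-6.1, -1.1, 20.5]
gripper_width: 0.234
grasp_force: 38.0
```

View pics/s3.png

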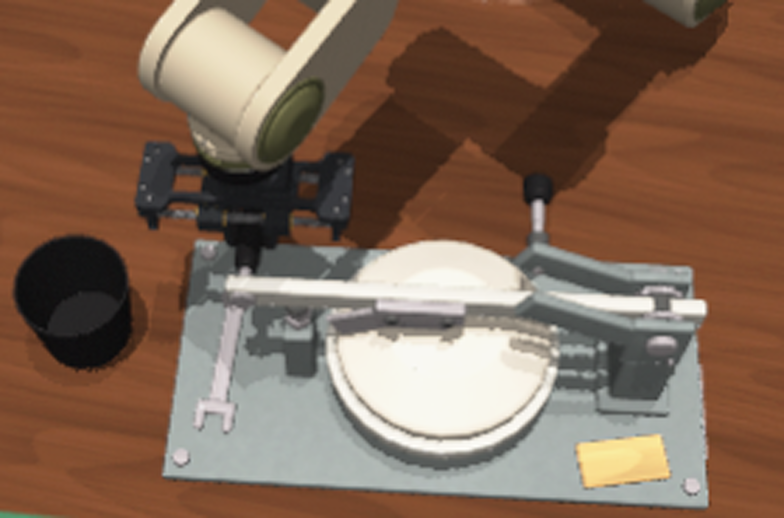

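The arm lies on the screw head near (298,315) with the gripper on the handle at (245,250). The knob is out at (538,190), and the tub, wrench and rib haven't moved. The force is steady at about 20 N, which is roughly 10 N beyond the spring, so I'm handing in.

```bash
python3 -c "from rig import ctrl;print(ctrl.finish_job())"
```

```text
the job is handed in; nothing more can be done
None
```

The plunger is pulled out to its end stop, and the arm is down on the stop screw, held by its handle with about 10 N beyond the spring; the job is handed in, and the last picture showed nothing else on the jigger moved.

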